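Clamp the book and hold its cover open at 60 degrees for gluing

TASK

The inner joint of the book on the repair desk is about to be glued. Slide the wooden jaw of the book clamp by its upright handle until the book is pinched firmly between the jaw and the fixed stop, leaving the jaw there; then lift the front cover and hold it open at 60 degrees from closed. Finish while still holding the cover there (it falls shut if let go), and do not disturb the jar, the other book or the brush.

Things in the scene. Friction and masses are not known exactly. Their poses are not given: they have to be found in the camera images.
- cradle: The book clamp's fixed bed, a pale wooden board 160 mm (x) by 400 mm (y) by 12 mm thick lying on the desk, fixed. Its origin is on the desk, 5 mm to +x and 55 mm to +y of the board's centre; its y axis runs along the clamp from the sliding jaw (-y end) to the fixed stop (+y end), x points away from the robot to the clamp's far side.
- stop: Fixed wooden stop block at the +y end of the bed, 100 (x) by 22 (y) by 30 mm high. Its origin is at the bottom middle of its inner face (the -y face, which the book is pushed against), 12 mm above the desk and 95 mm to +y of the cradle's origin.
- jaw (a joint): Sliding jaw: travel along the cradle's +y, in m, 0 (wide open) to 0.08. Slides stiffly (about 3 N) and stays where it is left. The inner face lies at cradle y = -0.150 + value. A wooden block 100 (x) by 22 (y) by 30 mm high with a foot behind it (50 mm long, 16 mm high) that carries the handle.
- jaw_face (a point): Middle of the sliding jaw's inner (+y) face, the one that bears on the book, 27 mm above the desk.
- jaw_grip (a point): Grip point of the sliding jaw's handle: an upright wooden round post of 22 mm diameter, on its axis, 95 mm above the desk. The post's top is 18 mm higher (113 mm above the desk) and it stands 45 mm behind the jaw's inner face; the jaw block's top is 42 mm and its foot's top 28 mm above the desk.
- book: The book to be repaired, loose, about 0.8 kg, lying on the bed between jaw and stop with gaps at both ends: 120 (x) by 170 (y) by 44 mm thick. Origin at the centre of its underside, 12 mm above the desk. x points from its spine (near the robot) to its fore edge, y along the spine towards the stop; its ends are at y = -85 and +85 mm. It slides on the bed with some 3 to 7 N.
- book_middle (a point): Centre of the closed book, half-way up (22 mm above its underside).
- cover (a joint): Front cover's opening angle in rad: 0 closed (flat on the book), 1.047 = 60 degrees. Plain hinge along the spine edge: the cover falls shut when let go. It is a stiff board 130 mm (x) by 170 mm (y) by 4 mm, about 0.18 kg with the clamp, overhanging the pages by 11 mm at the fore edge.
- cover_hinge (a point): Middle of the cover's hinge line, at the top of the spine, 54 mm above the desk. The hinge line runs along the book's y axis.
- clamp_grip (a point): Grip point on the black spring clamp fixed to the middle of the cover's fore edge: two solid flat-sided arms reaching outwards, 16 mm wide (along the book's y), together 30 mm high here, from 6 to 64 mm beyond the edge. The point lies midway between the arms, 36 mm beyond the edge, 166 mm from the hinge line; when closed 54 mm above the desk, free space beneath. x points away from the hinge.
- jar: Bystander: white plastic jar, 62 mm diameter, 120 mm high, origin under its centre.
- closed_book: Bystander: closed olive book, 150 by 210 by 30 mm, origin under its centre.
- glue_brush: Bystander: glue brush lying on the desk beyond the jar, on the stop's side.

How it is judged (in metres and radians):
On the way:
1. the jaw pinches the book against the stop (at least 3 N on the stop) with the cover still closed (contact force between book and stop above 3 N and y of jaw_face in the frame of book above -0.089 m and value of joint cover below 0.15 rad), for 0.2 s.
At the end, for the whole second after the job is handed in: The cover is held still by the fingers at 60 degrees from closed (within 6), nothing else propping it up, the book lies flat, and jaw and stop are both still against the book's ends (within 4 mm) (y of jaw_face in the frame of book above -0.089 m and y of book_middle in the frame of stop above -0.089 m and value of joint cover between 0.942 and 1.152 rad and velocity of joint cover between -0.1 and 0.1 rad/s and contact force between the fingers and book above 0.2 N and angle between book's own z axis and vertical below 0.04 rad and contact force between book and jar below 0.05 N); the arm keeps its last pose, push and grip.
It fails at once if the jar is disturbed (moved more than 20 mm) (distance of jar from where it was at the start of the episode above 0.02 m).
It fails at once if the other book is disturbed (moved more than 20 mm) (distance of closed_book from where it was at the start of the episode above 0.02 m).
It fails at once if the brush is disturbed (moved more than 20 mm) (distance of glue_brush from where it was at the start of the episode above 0.02 m).
It also fails if it takes over 48 s, if anything falls off the work surface, if the arm or the gripper's body presses on something with over 40 N, if the wrist force passes 120 N, or if a joint passes its speed limit or range.

ROBOT

A 7-joint arm with a two-finger parallel gripper is mounted at the origin on the work surface. World frame = base frame: x ahead of the robot, y to its left, z up, the work surface at z = 0. Lengths are in mm, angles in degrees, forces in N, time in s.
With the tool pointing down it reaches from about 425 to 875 mm from the base axis. Payload 8.4 kg.
Tool frame: the origin (TCP) lies midway between the tips of the shut fingers; the grasp point (between the pads) lies 19 mm behind it (arm.grasp_offset is the distance from the TCP to the grasp point, in mm); y points along the fingers, x is the direction in which the jaws open and shut, and the axes are right-handed (so a half turn about y gives the same grasp; the last joint's range is limited). The gripper opens to 85 mm and grips with 20 to 120 N. Pads are 22 mm wide; open, the fingers measure 114 mm over their backs; the gripper's body (76 mm by 85 mm) begins 54 mm behind the grasp point. The pads swing forward as they close: fully open they stand 13 mm farther back than shut.
Start: joints at [-69.569, 19.091, 2.286, 83.961, -0.768, 76.965, -3.352], TCP at [286.114, 583.612, 231.308] pointing down, gripper open.
Joint ranges: [-147.57, 147.57], [-21.85, 119.76], [-74.77, 79.35], [14.55, 137.4], [-85.83, 265.84], [4.83, 119.75], [-152.11, 152.11]. Speed limits (degrees/s): [127.2, 127.2, 159.86, 159.86, 180, 180, 180].

INTERFACE

Orientations are given as a 3x3 rotation matrix whose columns are the frame's x, y, z axes.
In Python, from bench import arm gives the robot as it stands.
- The arm moves only by the shell command python3 -m inch 'ROWS' [FORCE]. ROWS is JSON, a list of rows, each a list of 3 entries, a list of its own where there are three numbers: the shift along the tool's x, y, z in m, then the turn, a rotation vector about the tool's x, y, z in rad, then the finger opening in m, from 0 to 0.0854. A call has 1 to 12 rows; each row shifts and turns the commanded pose from where the row before left it, along the tool's axes as they then stand; what a row does not reach is not made up. A row lasts 1/12 s, in which the tool goes at most 41.7 mm and 7.16 degrees, less where a joint would pass 70% of its speed; a pose out of reach is approached as far as the arm can. A call with a gripper value outside its range is refused whole. The fingers move at their own pace and stop on an object; FORCE is the grip in N (left out, the last holds). Time passes only in rows, so rows that do not move let the fingers close. It gives the time, the measured TCP pose, the force and the opening at its end, in the units of the state.
- arm.state(): the state, without advancing time (a new reading comes with each control period).
- arm.snapshot(name): name is "scene" or "top" or "wrist"; returns a dict with "pixels" (384x512x3 uint8, red, green, blue), "fovy" (degrees; the focal length in pixels is half the picture's height over the tangent of half this angle, whatever the lens; pixels are square), "cx", "cy" (the principal point, pixels), "R" (3x3) and "t" (3): a world point X has camera coordinates R X + t; the wrist camera has in their place "tool_from_camera" (4x4, takes a point from camera to tool coordinates, whose origin is the TCP and whose axes are the tool frame's). Camera axes: x right, y down, z forward; pixel columns grow to the right and rows downward; lengths in mm; the calibration is good to about 2 mm. A picture is of the moment at which its call begins: read the wrist's pose just before it. There is no depth.
- arm.job_done(): hands the job in, once; it reports no verdict.
The state is a dict: "t": time; "joint_positions": joint angles; "joint_vel": joint speeds; "joint_torque": joint torques, N m; "ee_pos": TCP position; "ee_rot": TCP orientation; "ft_force": force on the tool from outside, world axes, zero at the start; "torque": the same for the moment, N m; "width": finger opening in mm.
Only numpy, scipy, OpenCV 4.12 (cv2) and the standard library are available. Lean on these libraries where they do the work, as an engineer would, in place of code of your own. Each camera call takes 0.05 s, during which the arm holds its last target.

## Working session

There is one attempt and no reset: what is moved stays moved. The work goes in short steps, Python scripts to look and compute and a shell command to move; the robot and the scene stay as the last step left them, time stands still between calls to the robot, and variables do not carry over. Pictures are saved under pics/ and viewed, and the job is handed in when it is done.

```bash
ls; mkdir -p pics; python3 - <<'E'
from bench import arm
import cv2,json,numpy as np,pickle
s=arm.state();print({k:np.round(v,3).tolist() for k,v in s.items()}, arm.grasp_offset)
d={}
for n in ["scene","top"]:
    p=arm.snapshot(n);d[n]=p
    cv2.imwrite(f"pics/{n}0.png",p["pixels"][:,:,::-1])
    print(n,p["fovy"],p["cx"],p["cy"],np.round(p["R"],3).tolist(),np.round(p["t"],1).tolist())
pickle.dump(d,open("d0.pkl","wb"))
E
```

```text
pics
{'t': 0.0, 'joint_positions': [-69.568, 19.133, 2.286, 84.014, -0.768, 76.966, -3.354], 'joint_vel': [-0.02, -0.032, -0.045, 0.031, -0.026, 0.11, 0.037], 'joint_torque': [0.001, -65.858, 1.366, -40.554, 0.017, 0.013, 0.0], 'ee_pos': [285.947, 583.179, 230.384], 'ee_rot': [[0.44, -0.001, -0.898], [0.898, -0.002, 0.44], [-0.002, -1.0, -0.0]], 'ft_force': [-0.156, -0.169, -0.26], 'torque': [-0.001, -0.007, 0.02], 'width': 85.41} 18.700000000000003
scene 50.36212754086355 259.8445541061244 195.21968806043523 [[0.129, 0.992, 0.014], [0.703, -0.082, -0.706], [-0.699, 0.101, -0.708]] [-16.2, -328.6, 1862.5]
top 55.46848532067735 255.53264197644887 189.6902143302835 [[-0.0, -1.0, -0.023], [-0.981, 0.005, -0.195], [0.195, 0.022, -0.981]] [-41.3, 568.9, 1129.0]
```

View pics/scene0.png

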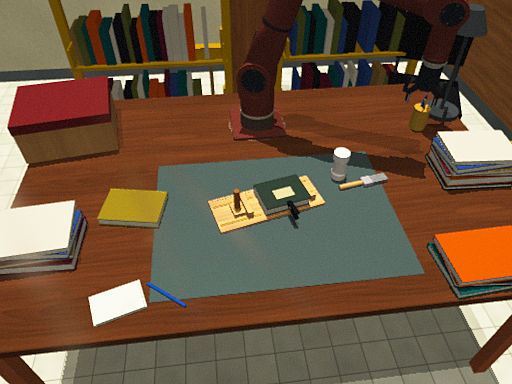

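View pics/top0.png

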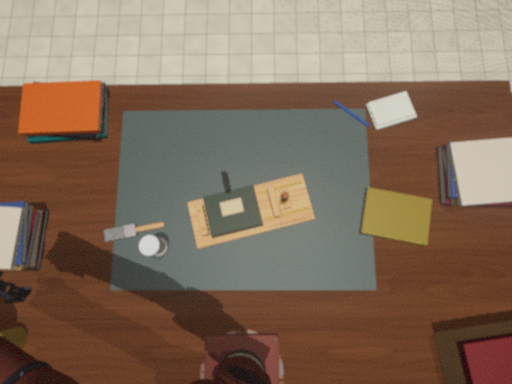

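```bash
python3 - <<'E'
import cv2,pickle
d=pickle.load(open("d0.pkl","rb"))
a=d["top"]["pixels"][160:260,175:330,::-1]; cv2.imwrite("pics/topz.png",cv2.resize(a,None,fx=5,fy=5,interpolation=cv2.INTER_CUBIC))
a=d["scene"]["pixels"][165:240,200:335,::-1]; cv2.imwrite("pics/scz.png",cv2.resize(a,None,fx=5.5,fy=5.5,interpolation=cv2.INTER_CUBIC))
E
```

```text
(no output)
```

View pics/topz.png

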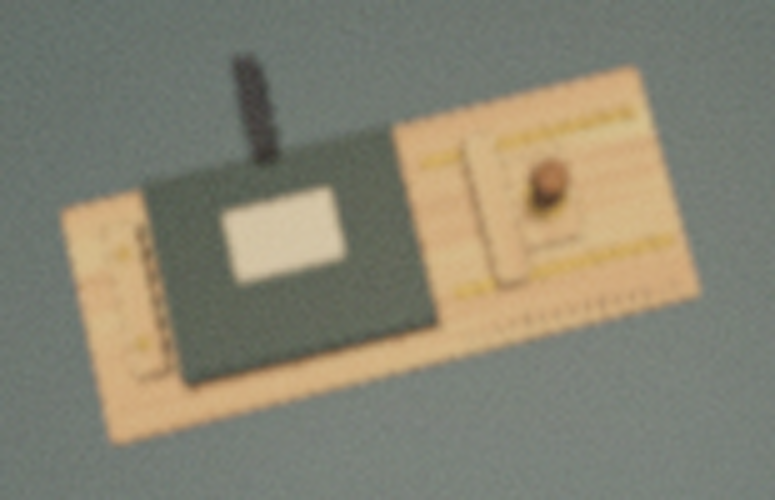

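View pics/scz.png

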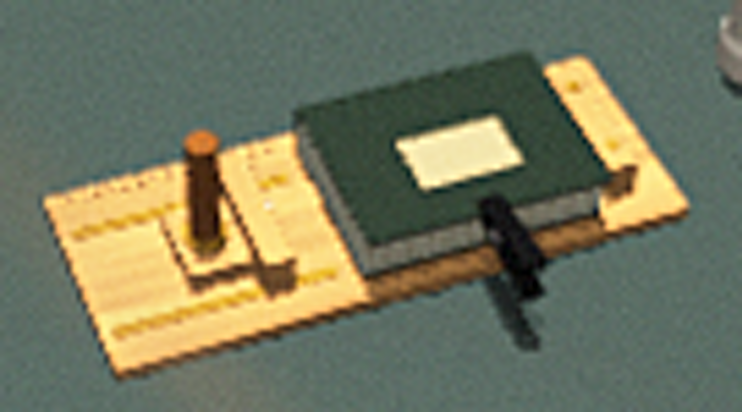

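```bash
cat > h.py <<'E'
import numpy as np,pickle
def K(p):
    f=p["pixels"].shape[0]/2/np.tan(np.radians(p["fovy"]/2)); return f
def proj(p,X):
    c=np.asarray(X)@np.array(p["R"]).T+np.array(p["t"]).ravel(); f=K(p)
    return np.c_[p["cx"]+f*c[:,0]/c[:,2],p["cy"]+f*c[:,1]/c[:,2]]
def ray(p,uv,z):
    R=np.array(p["R"]);t=np.array(p["t"]).ravel();f=K(p)
    o=-R.T@t; d=R.T@np.array([(uv[0]-p["cx"])/f,(uv[1]-p["cy"])/f,1])
    return o+d*(z-o[2])/d[2]
E
python3 - <<'E'
from h import *
from scipy.optimize import least_squares
d=pickle.load(open("d0.pkl","rb"))
T=lambda l:np.array(l)/5.+[174.6,159.6]
S=lambda l:np.array(l)/5.5+[199.6,164.6]
def P(x,y,th,pts):
    c,s=np.cos(th),np.sin(th); pts=np.array(pts,float)
    return np.c_[x+c*pts[:,0]-s*pts[:,1],y+s*pts[:,0]+c*pts[:,1],pts[:,2]]
# far stop, near stop, near jaw, far jaw
bo=[(75,145,12),(-85,145,12),(-85,-255,12),(75,-255,12)]
co=[(71,85,56),(-59,85,56),(-59,-85,56),(71,-85,56)]
tb=T([(63,208),(112,443),(700,292),(635,68)]); sb=S([(688,210),(583,58),(45,200),(120,377)])
tc=T([(145,190),(188,382),(437,322),(392,125)]); sc=S([(605,190),(530,55),(295,112),(372,243)])
for n,m,t,s in (("cradle",bo,tb,sb),("book",co,tc,sc)):
  for w in ("both","top","scene"):
    def r(q):
        X=P(*q,m); o=[]
        if w!="scene":o.append(proj(d["top"],X)-t)
        if w!="top":o.append(proj(d["scene"],X)-s)
        return np.concatenate(o).ravel()
    q=least_squares(r,[600,0,0],x_scale=[100,100,1]).x
    print(n,w,q[:2],np.degrees(q[2]),np.abs(r(q)).max())
print("post",ray(d["top"],T([549,171]),113),ray(d["scene"],S([202,140]),113))
print("clamp tip top",ray(d["top"],T([243,58]),60))
print("jar",ray(d["top"],(148,243),120), ray(d["scene"],(342,152),120))
print("brush",ray(d["top"],(162,225),10),ray(d["top"],(106,236),10))
E
```

```text
cradle both [501.36902846  29.44631657] 14.143862713085008 0.7948477183572038
cradle top [500.92809872  30.28858264] 13.995057536113217 0.4968010253699333
cradle scene [502.5025206  28.3575793] 14.379387283204586 0.5321811997870327
book both [497.3714755   28.51587679] 13.325705774867705 2.266921695280132
book top [495.76198827  29.11128044] 13.754422458888554 1.2859552123586582
book scene [501.55107906  27.30222669] 12.557835697898765 1.3404118331217205
post [ 544.08531863 -132.81824361  113.        ] [ 539.97655995 -136.41114025  113.        ]
clamp tip top [630.1534195   62.82018137  60.        ]
jar [394.70659529 278.17866277 120.        ] [389.13952274 275.0427182  120.        ]
brush [459.69031966 269.51927056  10.        ] [423.68314688 454.71479028  10.        ]
```

```bash
python3 -m inch '[[[0,0,0],[0,-0.117,0],0.0854],[[0,0,0],[0,-0.117,0],0.0854],[[0,0,0],[0,-0.117,0],0.0854],[[0,0,0],[0,-0.117,0],0.0854],[[0,0,0],[0,-0.117,0],0.0854],[[0,0,0],[0,-0.117,0],0.0854]]' && python3 -m inch '[[[-0.04,0.001,-0.004],[0,0,0],0.0854],[[-0.04,0.001,-0.004],[0,0,0],0.0854],[[-0.04,0.001,-0.004],[0,0,0],0.0854],[[-0.04,0.001,-0.004],[0,0,0],0.0854],[[-0.04,0.001,-0.004],[0,0,0],0.0854],[[-0.04,0.001,-0.004],[0,0,0],0.0854],[[-0.04,0.001,-0.004],[0,0,0],0.0854],[[-0.04,0.001,-0.004],[0,0,0],0.0854],[[-0.04,0.001,-0.004],[0,0,0],0.0854],[[-0.04,0.001,-0.004],[0,0,0],0.0854]]'
```

```text
t: 0.6
ee_pos: [286.0, 583.4, 230.8]
ee_rot: [[-0.249, -0.0, -0.968], [0.968, -0.001, -0.249], [-0.001, -1.0, 0.001]]
ft_force: [1.1, -0.7, 0.5]
width: 85.2
t: 1.43
ee_pos: [422.4, 203.4, 221.2]
ee_rot: [[-0.244, -0.0, -0.97], [0.97, 0.0, -0.244], [0.0, -1.0, 0.0]]
ft_force: [1.0, 0.5, 0.2]
width: 85.5
```

```bash
python3 -m inch '[[[-0.04,0.001,-0.004],[0,0,0],0.0854],[[-0.04,0.001,-0.004],[0,0,0],0.0854],[[-0.04,0.001,-0.004],[0,0,0],0.0854],[[-0.04,0.001,-0.004],[0,0,0],0.0854],[[-0.04,0.001,-0.004],[0,0,0],0.0854],[[-0.04,0.001,-0.004],[0,0,0],0.0854],[[-0.04,0.001,-0.004],[0,0,0],0.0854],[[-0.04,0.001,-0.003],[0,0,0],0.0854],[[-0.035,0.001,-0.002],[0,0,0],0.0854],[[0,0,0],[0,0,0],0.0854]]'
cat >> h.py <<'E'
def wristcam(arm):
    s=arm.state(); p=arm.snapshot("wrist"); T=np.array(p["tool_from_camera"]); 
    W=np.eye(4);W[:3,:3]=s["ee_rot"];W[:3,3]=s["ee_pos"]; C=np.linalg.inv(W@T)
    p["R"]=C[:3,:3];p["t"]=C[:3,3]; return s,p
E
python3 - <<'E'
from h import *; from bench import arm; import cv2
s,p=wristcam(arm); pickle.dump(p,open("w1.pkl","wb"))
print(s["ee_pos"],np.round(p["R"],2),p["t"],p["fovy"])
cv2.imwrite("pics/w1.png",p["pixels"][:,:,::-1])
E
```

```text
t: 2.27
ee_pos: [540.9, -138.7, 212.1]
ee_rot: [[-0.236, 0.0, -0.972], [0.972, -0.004, -0.236], [-0.004, -1.0, 0.001]]
ft_force: [-1.8, -0.2, 0.3]
width: 85.2
[ 540.86055556 -138.72082849  212.11628488] [[-0.24  0.97 -0.  ]
 [ 0.92  0.22  0.31]
 [ 0.31  0.07 -0.95]] [ 264.29011421 -502.31008585  206.74259463] 61.63757625805734
```

View pics/w1.png

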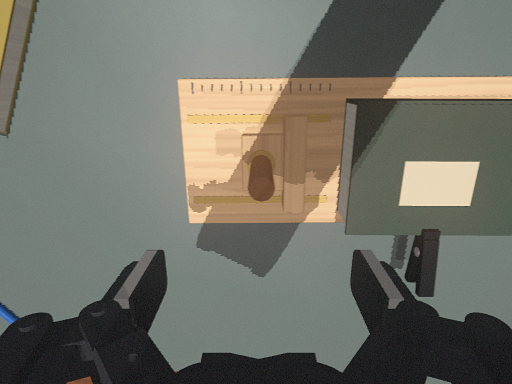

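```bash
python3 - <<'E'
from h import *
p=pickle.load(open("w1.pkl","rb"))
for n,uv,z in (("posttop",(262,186),113),("bnear",(178,79),12),("bfar",(190,222),12),("cov near jaw",(348,99),56),("cov far jaw",(346,235),56),("clamp tip",(427,295),69),("clamp root",(431,230),60),("jawinner near",(305,116),42),("jawinner far",(304,213),42)):
    print(n,ray(p,uv,z).round(1))
E
```

```text
posttop [ 537.6 -138.3  113. ]
bnear [ 478.9 -239.2   12. ]
bfar [ 631.4 -200.6   12. ]
cov near jaw [457.8 -78.3  56. ]
cov far jaw [586.1 -37.3  56. ]
clamp tip [626.7  61.8  69. ]
clamp root [559.   42.2  60. ]
jawinner near [ 482.  -109.3   42. ]
jawinner far [578.1 -82.4  42. ]
```

```bash
python3 -m inch '[[[0,0.03,0],[0,0,0],0.0854],[[0,0.03,0],[0,0,0],0.0854],[[0,0.03,0],[0,0,0],0.0854],[[0,0.03,0],[0,0,0],0.0854],[[0,0.017,0],[0,0,0],0.0854],[[0,0,0],[0,0,0],0.0]]' 60 && python3 -m inch '[[[0,0,0],[0,0,0],0.0],[[0,0,0],[0,0,0],0.0],[[0,0,0],[0,0,0],0.0],[[0,0,0],[0,0,0],0.0],[[0,0,0],[0,0,0],0.0],[[0,0,0],[0,0,0],0.0]]' 60
```

```text
t: 2.82
ee_pos: [538.0, -128.9, 71.4]
ee_rot: [[-0.245, -0.007, -0.969], [0.969, 0.001, -0.245], [0.002, -1.0, 0.006]]
ft_force: [-1.3, 1.3, -0.6]
width: 75.5
t: 3.32
ee_pos: [542.2, -131.5, 77.2]
ee_rot: [[-0.243, 0.003, -0.97], [0.97, -0.0, -0.243], [-0.001, -1.0, -0.003]]
ft_force: [-0.2, -1.8, 7.6]
width: 20.7
```

```bash
python3 -m inch '[[[0.005,0,0],[0,0,0],0.0],[[0.005,0,0],[0,0,0],0.0],[[0.005,0,0],[0,0,0],0.0],[[0.005,0,0],[0,0,0],0.0],[[0.005,0,0],[0,0,0],0.0],[[0.005,0,0],[0,0,0],0.0],[[0,0,0],[0,0,0],0.0]]' && python3 -m inch '[[[0.003,0,0],[0,0,0],0.0],[[0.003,0,0],[0,0,0],0.0],[[0.003,0,0],[0,0,0],0.0],[[0.002,0,0],[0,0,0],0.0],[[0,0,0],[0,0,0],0.0]]'
```

```text
t: 3.9
ee_pos: [534.7, -101.4, 77.2]
ee_rot: [[-0.244, 0.003, -0.97], [0.97, 0.0, -0.244], [-0.001, -1.0, -0.003]]
ft_force: [-1.5, -0.2, 10.7]
width: 20.3
t: 4.32
ee_pos: [532.4, -92.2, 77.2]
ee_rot: [[-0.243, 0.004, -0.97], [0.97, -0.001, -0.243], [-0.002, -1.0, -0.003]]
ft_force: [0.6, -4.8, 8.7]
width: 20.5
```

```bash
for i in 1 2 3; do python3 -m inch '[[[0.002,0,0],[0,0,0],0.0],[[0,0,0],[0,0,0],0.0],[[0,0,0],[0,0,0],0.0]]' | egrep 'pos|force'; done
```

```text
ee_pos: [532.0, -90.7, 77.2]
ft_force: [0.1, -6.1, 7.4]
ee_pos: [531.5, -88.9, 77.2]
ft_force: [1.1, -6.2, 7.3]
ee_pos: [531.3, -88.0, 77.2]
ft_force: [3.0, -9.5, 5.8]
```

```bash
for i in 1 2 3; do python3 -m inch '[[[0.002,0,0],[0,0,0],0.0],[[0,0,0],[0,0,0],0.0],[[0,0,0],[0,0,0],0.0]]' | egrep 'pos|force'; done
```

```text
ee_pos: [531.3, -87.9, 77.3]
ft_force: [6.7, -16.3, 2.2]
ee_pos: [531.3, -87.9, 77.4]
ft_force: [9.2, -22.8, -1.0]
ee_pos: [531.3, -87.8, 77.4]
ft_force: [13.4, -29.5, -7.0]
```

```bash
python3 -m inch '[[[0,0,0],[0,0,0],0.0],[[0,0,0],[0,0,0],0.0],[[0,0,0],[0,0,0],0.0],[[-0.003,0,0],[0,0,0],0.0],[[-0.002,0,0],[0,0,0],0.0],[[0,0,0],[0,0,0],0.0]]' | egrep 'pos|force'
python3 - <<'E'
from h import *; from bench import arm; import cv2
s,p=wristcam(arm); print(s["joint_positions"])
cv2.imwrite("pics/w2.png",p["pixels"][:,:,::-1])
a=arm.snapshot("scene")["pixels"][150:250,190:340,::-1]; cv2.imwrite("pics/s2.png",cv2.resize(a,None,fx=5,fy=5,interpolation=cv2.INTER_CUBIC))
E
```

```text
ee_pos: [531.3, -88.0, 77.3]
ft_force: [5.1, -12.4, 4.3]
[-22.45978619  15.11995117  30.92358274 111.12793047  -9.13372651
  55.833415   116.6341572 ]
```

View pics/w2.png

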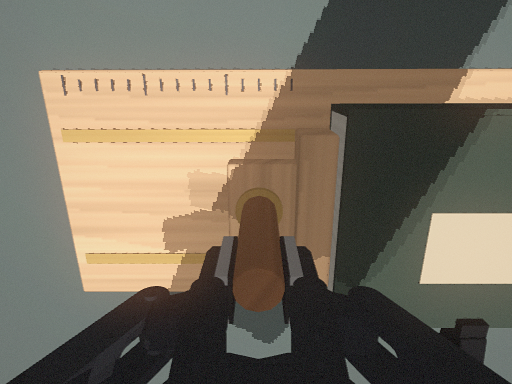

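View pics/s2.png

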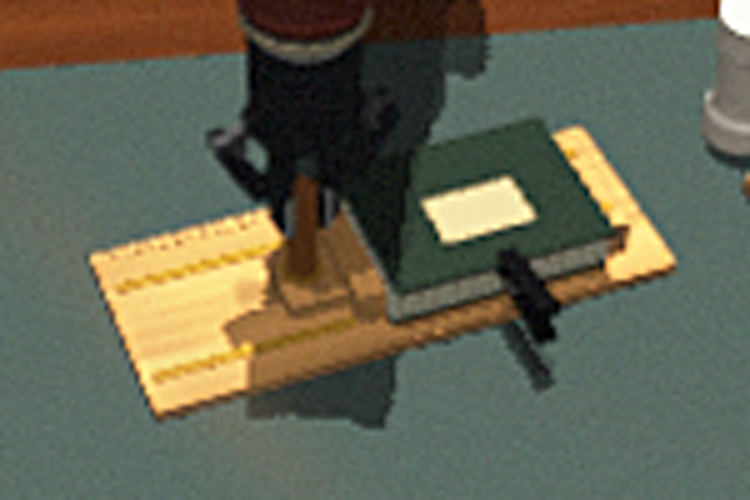

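```bash
python3 -m inch '[[[0,0,0],[0,0,0],0.06],[[0,0,0],[0,0,0],0.06],[[0,0,0],[0,0,0],0.06],[[0,0,0],[0,0,0],0.06],[[0,-0.02,0],[0,0,0],0.06],[[0,-0.04,0],[0,0,0],0.0854],[[0,-0.04,0],[0,0,0],0.0854],[[0,-0.02,0],[0,0,0],0.0854],[[0,0,0],[0,0,0],0.0854]]'
python3 - <<'E'
from h import *; from bench import arm; import cv2
s,p=wristcam(arm); print(s["joint_positions"])
pickle.dump(p,open("w3.pkl","wb"))
cv2.imwrite("pics/w3.png",p["pixels"][:,:,::-1])
E
```

```text
t: 7.17
ee_pos: [531.7, -84.2, 200.5]
ee_rot: [[-0.244, 0.008, -0.97], [0.97, 0.001, -0.244], [-0.001, -1.0, -0.008]]
ft_force: [0.2, 0.2, -0.3]
width: 85.5
[-25.01195069   6.96748663  32.03765699 103.69112019  -4.03987559
  70.01503951 112.31330119]
```

View pics/w3.png

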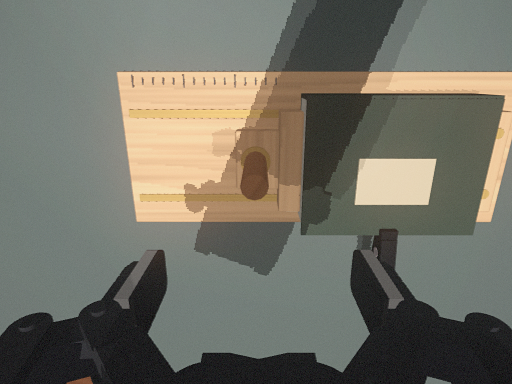

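```bash
python3 - <<'E'
from h import *
from scipy.optimize import least_squares
p=pickle.load(open("w3.pkl","rb"))
co=np.array([(71,85,56),(-59,85,56),(-59,-85,56),(71,-85,56)],float)
uv=np.array([(474,235),(505,96),(302,94),(301,235)],float)
def P(q,pts):
    x,y,th=q;c,s=np.cos(th),np.sin(th);return np.c_[x+c*pts[:,0]-s*pts[:,1],y+s*pts[:,0]+c*pts[:,1],pts[:,2]]
r=lambda q:(proj(p,P(q,co))-uv).ravel()
q=least_squares(r,[500,30,.24],x_scale=[100,100,1]).x
print(q,np.degrees(q[2]),r(q).round(1)); print("grip",P(q,np.array([[107.,0,54],[-59,0,54]])), ray(p,(387,230),62))
E
```

```text
[4.92481457e+02 3.37797924e+01 2.52273893e-01] 14.45422932559523 [-1.5 -2.2 -0.9 -0.5  3.2  2.8 -1.2 -1.3]
grip [[596.09462358  60.48769006  54.        ]
 [435.34896393  19.05300765  54.        ]] [555.50540595  47.77535483  62.        ]
```

```bash
python3 -m inch '[[[0.025,0,-0.0266],[0,0,0],0.0854],[[0.025,0,-0.0266],[0,0,0],0.0854],[[0.025,0,-0.0266],[0,0,0],0.0854],[[0.025,0,-0.0266],[0,0,0],0.0854],[[0.025,0,-0.0266],[0,0,0],0.0854],[[0,0,0],[0.109,0,0],0.0854],[[0,0,0],[0.109,0,0],0.0854],[[0,0,0],[0.109,0,0],0.0854],[[0,0,0],[0.109,0,0],0.0854],[[0,0,0],[0,0,0],0.0854],[[0,0,0],[0,0,0],0.0854]]'
python3 - <<'E'
from h import *; from bench import arm; import cv2
s,p=wristcam(arm); print(s["joint_positions"],s["ee_pos"])
pickle.dump((s,p),open("w4.pkl","wb"))
cv2.imwrite("pics/w4.png",p["pixels"][:,:,::-1])
E
```

```text
t: 8.13
ee_pos: [627.4, 69.7, 190.6]
ee_rot: [[-0.244, -0.415, -0.877], [0.97, -0.105, -0.221], [-0.001, -0.904, 0.428]]
ft_force: [-0.1, -0.2, 0.4]
width: 85.5
[-26.28892532  39.54061811  26.41567928  66.83842842 -11.35328899
 101.96946514 102.59984366] [627.42576798  69.66915277 190.59922049]
```

View pics/w4.png

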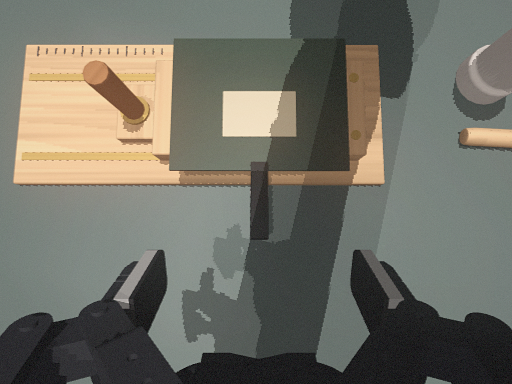

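```bash
python3 - <<'E'
from h import *
s,p=pickle.load(open("w4.pkl","rb"))
R=s["ee_rot"];e=s["ee_pos"]
for z in (60,69):
    t=ray(p,(259.5,239),z);print("tip",z,t)
xb=np.array([.97,.244,0])
c=[ray(p,uv,56) for uv in ((174,39),(346,39),(350,170),(170,170))]; print(np.round(c,1)); m=sum(c)/4; print(m+xb*(65+36))
for g in (m+xb*101,t-xb*28):
    g[2]=54; print("tool shift to TCP", np.array(R).T@(g-e)-[0,-19,0])
E
```

```text
tip 60 [625.22617732  68.77135068  60.        ]
tip 69 [624.94466231  68.67409183  69.        ]
[[456.3 -60.9  56. ]
 [414.9 104.2  56. ]
 [542.5 135.6  56. ]
 [583.7 -28.3  56. ]]
[597.3221793   62.29507616  56.        ]
tool shift to TCP [  0.29148776 155.72545075 -30.43051511]
tool shift to TCP [ -0.26075653 155.58124291 -30.73599127]
```

```bash
python3 -m inch '[[[0,0.02,-0.0305],[0,0,0],0.0854],[[0,0.035,0],[0,0,0],0.0854],[[0,0.035,0],[0,0,0],0.0854],[[0,0.035,0],[0,0,0],0.0854],[[0,0.03,0],[0,0,0],0.0854],[[0,0,0],[0,0,0],0.0854],[[0,0,0],[0,0,0],0.0854]]'
python3 - <<'E'
from h import *; from bench import arm; import cv2
s,p=wristcam(arm); print(s["joint_positions"],s["ee_pos"])
g=np.array([597.5,62,54]);print(np.array(s["ee_rot"]).T@(g-s["ee_pos"])-[0,-19,0])
cv2.imwrite("pics/w5.png",p["pixels"][:,:,::-1])
E
```

```text
t: 8.77
ee_pos: [590.5, 60.2, 43.6]
ee_rot: [[-0.243, -0.408, -0.88], [0.97, -0.102, -0.221], [0.001, -0.907, 0.421]]
ft_force: [-0.2, 0.1, -0.1]
width: 85.5
[-27.25230547  41.77913408  24.91370962  81.4193736  -12.37325544
  85.06291356 103.3964744 ] [590.47006144  60.20426539  43.59365206]
[ 0.03967661  6.50628679 -2.20053001]
```

View pics/w5.png

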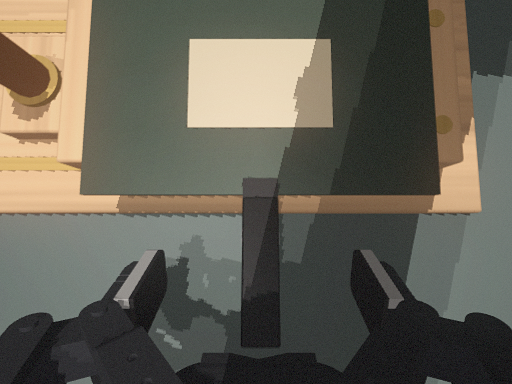

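Fingers straddle the clamp (columns 243–280, fingers at 160 and 357), centred. I go the last 6 mm and close.

```bash
python3 -m inch '[[[0,0.004,-0.002],[0,0,0],0.0854],[[0,0.002,0],[0,0,0],0.0],[[0,0,0],[0,0,0],0.0],[[0,0,0],[0,0,0],0.0],[[0,0,0],[0,0,0],0.0],[[0,0,0],[0,0,0],0.0],[[0,0,0],[0,0,0],0.0],[[0,0,0],[0,0,0],0.0]]' 80
python3 - <<'E'
from h import *; from bench import arm; import cv2
s,p=wristcam(arm); print(s["joint_positions"],s["ee_pos"],s["ft_force"],s["torque"])
g=np.array([597.5,62,54]);print(np.array(s["ee_rot"]).T@(g-s["ee_pos"])-[0,-19,0])
cv2.imwrite("pics/w6.png",p["pixels"][:,:,::-1])
h=np.array([436.4,21.5,54]); print("hinge in tool",np.array(s["ee_rot"]).T@(h-s["ee_pos"]))
E
```

```text
t: 9.48
ee_pos: [590.6, 60.2, 35.9]
ee_rot: [[-0.244, -0.409, -0.879], [0.97, -0.103, -0.221], [0.0, -0.907, 0.422]]
ft_force: [0.2, 1.8, 2.0]
width: 14.8
[-27.19399198  42.31285818  24.7960463   81.55826432 -12.5034102
  84.4661589  103.44303107] [590.58857792  60.23508136  35.89675064] [0.22550126 1.7894842  2.04374532] [ 0.2845107  -0.26245391 -0.30076686]
[ 0.03224695 -0.42261775  1.17098699]
hinge in tool [5.90857713e-03 5.06638629e+01 1.51774256e+02]
```

View pics/w6.png

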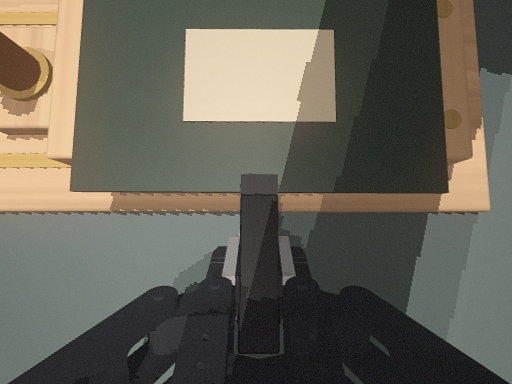

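```bash
for i in 1 2; do python3 -m inch '[[[0,-0.0066,0.0024],[-0.0436,0,0],0.0],[[0,-0.0066,0.0024],[-0.0436,0,0],0.0],[[0,-0.0066,0.0024],[-0.0436,0,0],0.0],[[0,-0.0066,0.0024],[-0.0436,0,0],0.0]]'; done
cat > c.py <<'E'
from h import *; from bench import arm
s=arm.state(); R=np.array(s["ee_rot"]);e=np.array(s["ee_pos"]); g=e-19*R[:,1]; h=np.array([436.4,21.5,54]); xb=np.array([.97,.244,0])
v=g-h; print("cover angle",np.degrees(np.arctan2(v[2],v@xb)),"radius",np.hypot(v[2],v@xb),"tool turn",np.degrees(np.arctan2(-R[2,1],-R[:,1]@xb)), "h in tool",R.T@(h-e)); print(np.round(s["joint_positions"],1),np.round(s["ft_force"],1),s["width"])
E
python3 c.py
```

```text
t: 9.87
ee_pos: [590.8, 60.5, 63.8]
ee_rot: [[-0.244, -0.249, -0.937], [0.97, -0.062, -0.236], [0.0, -0.966, 0.257]]
ft_force: [0.2, 1.8, 0.1]
width: 14.9
t: 10.2
ee_pos: [586.7, 59.5, 91.6]
ee_rot: [[-0.244, -0.083, -0.966], [0.97, -0.02, -0.243], [0.0, -0.996, 0.085]]
ft_force: [0.7, 2.5, -1.6]
width: 15.3
cover angle 19.848945025706616 radius 166.5439277875477 tool turn 85.12328569963925 h in tool [ -0.2262626   50.65518233 151.24265655]
[-31.6  23.4  26.7  98.6 -10.6  65.6 102.6] [ 0.7  2.5 -1.6] 15.301912151205054
```

```bash
python3 -m inch '[[[0,-0.0066,0.0024],[-0.0436,0,0],0.0],[[0,-0.0066,0.0024],[-0.0436,0,0],0.0],[[0,-0.0066,0.0024],[-0.0436,0,0],0.0],[[0,-0.0066,0.0024],[-0.0436,0,0],0.0],[[0,-0.0066,0.0024],[-0.0436,0,0],0.0],[[0,-0.0066,0.0024],[-0.0436,0,0],0.0],[[0,-0.0066,0.0024],[-0.0436,0,0],0.0],[[0,-0.0066,0.0024],[-0.0436,0,0],0.0]]' >/dev/null;  python3 c.py
```

```text
cover angle 40.0531394479123 radius 166.4058251966693 tool turn 105.11725350254062 h in tool [ -0.15327689  51.17279459 150.86285737]
[-35.7   2.8  27.6 116.1  -3.9  46.4  98.1] [ 0.8  1.2 -3.7] 14.84759253598462
```

```bash
python3 -m inch '[[[0,-0.0066,0.0024],[-0.0436,0,0],0.0],[[0,-0.0066,0.0024],[-0.0436,0,0],0.0],[[0,-0.0066,0.0024],[-0.0436,0,0],0.0],[[0,-0.0066,0.0024],[-0.0436,0,0],0.0]]' >/dev/null;  python3 c.py;  python3 -m inch '[[[0,-0.0066,0.0024],[-0.0436,0,0],0.0],[[0,-0.0066,0.0024],[-0.0436,0,0],0.0],[[0,-0.0066,0.0024],[-0.0436,0,0],0.0],[[0,-0.0066,0.0024],[-0.0436,0,0],0.0],[[0,0,0],[0,0,0],0.0],[[0,0,0],[0,0,0],0.0]]' >/dev/null;  python3 c.py
python3 - <<'E'
from h import *; from bench import arm; import cv2
s,p=wristcam(arm)
cv2.imwrite("pics/w7.png",p["pixels"][:,:,::-1])
for n in ("scene","top"):
    q=arm.snapshot(n); pickle.dump(q,open(n+"7.pkl","wb"))
    a=q["pixels"][130:260,180:360,::-1]; cv2.imwrite(f"pics/{n}7.png",cv2.resize(a,None,fx=4.4,fy=4.4,interpolation=cv2.INTER_CUBIC))
E
```

```text
cover angle 50.17027738695241 radius 166.30134907513326 tool turn 115.10159907366817 h in tool [-5.55131357e-02  5.14850369e+01  1.50608945e+02]
[-35.7  -7.9  26.  125.    2.2  37.1  93.5] [ 1.6  0.9 -4. ] 14.735016103477578
cover angle 60.28383810771352 radius 166.123115018769 tool turn 124.91292086396591 h in tool [9.28422078e-02 5.22055347e+01 1.50079103e+02]
[-32.5 -17.8  22.3 133.7   8.   28.2  89.1] [ 1.2  1.7 -4.9] 14.733701358854276
```

View pics/w7.png

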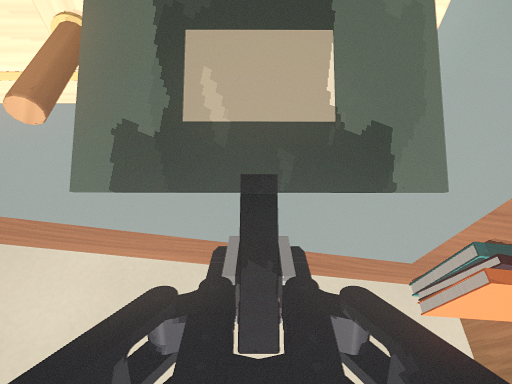

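View pics/scene7.png

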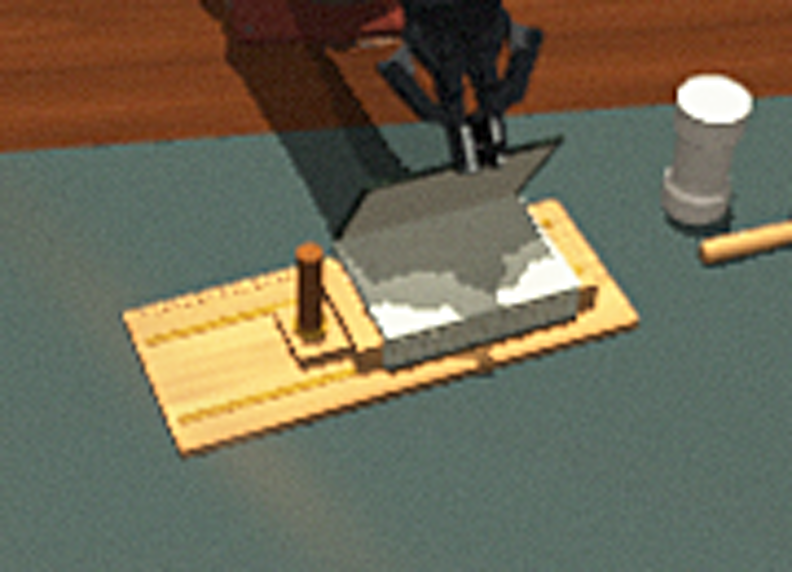

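View pics/top7.png

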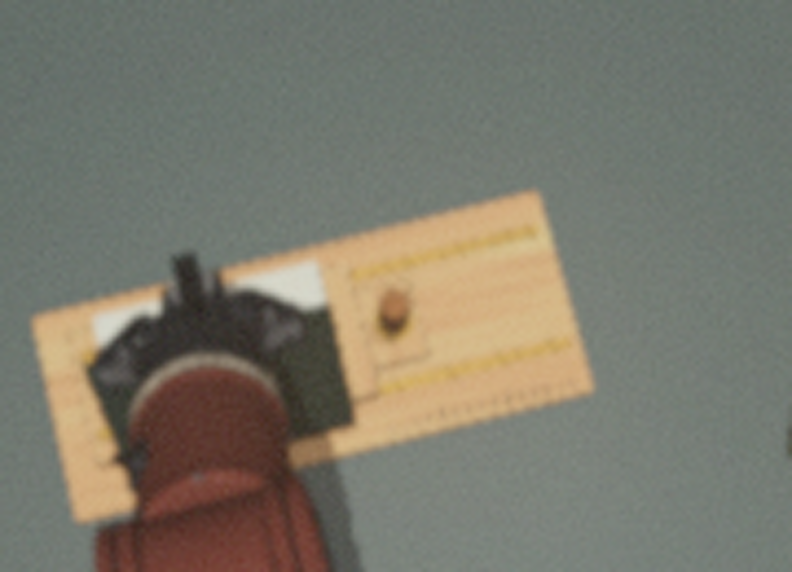

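```bash
python3 -m inch '[[[0,0,0],[0,0,0],0.0],[[0,0,0],[0,0,0],0.0],[[0,0,0],[0,0,0],0.0],[[0,0,0],[0,0,0],0.0],[[0,0,0],[0,0,0],0.0],[[0,0,0],[0,0,0],0.0]]'; python3 c.py; python3 -c "
from bench import arm;print(arm.state()['joint_vel']);print(arm.job_done())"
```

```text
t: 12.35
ee_pos: [527.4, 44.2, 182.9]
ee_rot: [[-0.244, 0.556, -0.795], [0.97, 0.14, -0.2], [-0.0, -0.82, -0.573]]
ft_force: [-1.1, 0.5, -4.1]
width: 14.8
cover angle 60.130643857207446 radius 166.5664827230952 tool turn 124.95226437962089 h in tool [  0.20925789  51.88942174 150.71857863]
[-32.5 -17.7  22.3 133.7   8.1  28.1  89. ] [-1.1  0.5 -4.1] 14.782910535352931
[ 0.16539772 -0.23804138 -0.08474439 -0.01191723 -0.0720636  -0.03329511
 -0.02928241]
the job is handed in; nothing more can be done
None
```

I pushed the jaw by its post until the book was pinched against the stop, then lifted the cover by its clamp and handed in still holding it at 60°. No verdict was reported.

- **Jaw:** it stalled at about 31 N of push with the cover closed, and I held it there for about 0.25 s before letting go. The stop force itself was not measured. Allowing for the jaw's and book's own friction, I put it at roughly 20 N. After I released it, the pictures showed the jaw and stop both flush against the book's ends.
- **Cover:** the last check put it at 60.1° from the grasp point and 59.9° from how far the tool had turned. The arm was still, with a wrist force of about 4 N and the fingers at 14.8 mm on the clamp.
- **Book and bystanders:** the book looked flat in the last pictures. The jar and the visible end of the brush looked undisturbed. The olive book and the rest of the brush were outside those pictures, but the arm did not pass near the olive book, and it crossed the jar and brush area at least 100 mm above the jar's top.

The job took 12.35 s. No checks failed. The separate position estimates of the book differed by a few millimetres, and the close-up wrist view settled them before I gripped the clamp.

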